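Seat the long lens barrel in the V-block

ROBOT

A 7-joint arm with a two-finger parallel gripper is mounted at the origin on the work surface. World frame = base frame: x ahead of the robot, y to its left, z up, the work surface at z = 0. Lengths are in mm, angles in rad, forces in N, time in s.
With the tool pointing down it reaches from about 400 to 875 mm from the base axis. Payload 4.4 kg.
Tool frame: the origin (TCP) lies on the centre line of the jaws, within the pads' length; the fingertips stand 25 mm ahead of it and the grasp point (between the pads) lies 6 mm ahead of it; x points along the fingers, y is the direction in which the jaws open and shut, and the axes are right-handed (so a half turn about x gives the same grasp; the last joint's range is limited). The gripper opens to 85 mm and grips with 20 to 120 N. Pads are 22 mm wide; open, the fingers measure 114 mm over their backs; the gripper's body (76 mm by 85 mm) begins 54 mm behind the grasp point. The pads swing forward as they close: fully open they stand 13 mm farther back than shut.
Start: joints at [-0.066, 0.628, 0.038, 1.517, -0.027, 0.996, -0.02], TCP at [650.013, 0.026, 256.313] pointing down, gripper open.
Joint ranges: [-3.06, 3.06], [-0.37, 2.12], [-1.25, 1.32], [0.18, 2.47], [-1.1, 4.24], [0.23, 1.98], [-2.94, 2.94]. Speed limits (rad/s): [2.57, 2.57, 3.14, 3.14, 3.14, 3.14, 3.14].

INTERFACE

Orientations are given as [roll, pitch, yaw] about the fixed x, y, z axes, in that order (R = Rz(yaw) Ry(pitch) Rx(roll)).
In Python, from cell import * gives the robot as it stands. The module is installed in compiled form; this text tells all that it offers.
- The arm moves only by the tool jog_arm, never from a script. Its argument "series" is a list of rows, each a list of 3 entries, a list of its own where there are three numbers: the turn, a rotation vector about the tool's x, y, z in degrees, then the shift along the tool's x, y, z in mm, then the gripper's target within -1 to 1 (shut at 1, half-way at 0, fully open at -1). In form: [[[rx, ry, rz], [dx, dy, dz], hand], ...]. A call has 1 to 8 rows; each row shifts and turns the commanded pose from where the row before left it, along the tool's axes as they then stand; what a row does not reach is not made up. A row lasts 1/8 s, in which the tool goes at most 62.5 mm and 10.7 degrees, less where a joint would pass 70% of its speed; a pose out of reach is approached as far as the arm can. A call is refused whole if a number of a shift passes 62.5 or a number of a turn 10.7, either way. A call with a gripper value outside its range is refused whole. The fingers move at their own pace and stop on an object; the grip force is fixed at half the most. Time passes only in rows, so rows that do not move let the fingers close. It gives the time, the measured TCP pose, the force and the opening at its end, in the units of the state.
- read_state(): the state, without advancing time (a new reading comes with each control period).
- get_image(name): name is "scene" or "side" or "wrist"; returns a dict with "img" (384x512x3 uint8, red, green, blue), "range_z" (384x512 float32, mm along the optical axis (not along the pixel's ray), 0 where there is no reading), "fovy" (degrees; the focal length in pixels is half the picture's height over the tangent of half this angle, whatever the lens; pixels are square), "cx", "cy" (the principal point, pixels), "cam_to_world" (4x4, takes a point from camera to world coordinates). Camera axes: x right, y up, looking along -z (the intrinsics and any distortion apply to the point x, -y, -z); pixel columns grow to the right and rows downward; lengths in mm; the calibration is good to about 2 mm. A picture is of the moment at which its call begins.
- finish_job(): hands the job in, once; it reports no verdict.
The state is a dict: "clock": time; "qpos": joint angles; "qd": joint speeds; "tau": joint torques, N m; "eef_pos": TCP position; "tool_rot": TCP orientation; "force": force on the tool from outside, world axes, zero at the start; "torque": the same for the moment, N m; "width": finger opening in mm.
Only numpy, scipy, OpenCV 4.12 (cv2) and the standard library are available. Lean on these libraries where they do the work, as an engineer would, in place of code of your own. Each camera call takes 0.05 s, during which the arm holds its last target. There are 200 camera calls.

TASK

Take the long plain lens barrel, the one without a flange, from the storage rack and gently lay it lengthwise in the steel V-block, a finger's width or more short of the back stop. Then slide it along the V until its end face is fully home against the back stop, lying on both flanks, and let go of it. Leave the other two barrels where they are in the rack.

Things in the scene. Friction and masses are not known exactly. Their poses are not given: they have to be found in the camera images.
- lens_long: Plain black cylinder, diameter 52, length 90 mm, 0.16 to 0.29 kg, glass in both ends; either end may face the stop. Sliding it in the V takes 2 to 8 N. Lies level on one of three saddles, axis 55 mm above the table. Origin: middle of its axis; x along it. The saddle holds its middle 36 mm from below; from 15 mm below the axis up, both sides are free. Neighbours parallel, axes 110 mm apart.
- vblock: Fixed steel V-block on a dark plate 180 x 80 x 10 mm. Origin: underside centre of the plate, on the table; x along the V to the back stop, z up. V, 90 degrees, open on top: x -75 to +70 mm, flank tops 40 mm high, 21.5 mm either side. A seated barrel's axis is at y 0, 55 mm high. Stop: upright plate 54 mm wide, 72 mm high, face at x +70 mm: barrel home with its middle at x +25 mm. Other end open.
- lens_short: Bystander in the rack: black barrel of the same 52 mm diameter but only 50 mm long. Origin in the middle of its axis, x along it.
- lens_flanged: Bystander in the rack: black barrel, 52 mm in diameter and 90 mm long, with a wider flange (72 mm in diameter, 10 mm thick) round its +x end. Origin in the middle of its axis, x along it.
Mind the look-alikes: they are no part of the job. Of the things that look like the vblock, take the one that is farthest to the robot's left at the start.

How it is judged (in metres and radians):
On the way:
1. the long barrel lies in the V, short of the back stop by at least 5 mm (y of lens_long in the frame of vblock between -0.004 and 0.004 m and z of lens_long in the frame of vblock between 0.05 and 0.06 m and angle between the x axis of lens_long and the x axis of vblock, either way round below 0.17 rad and x of lens_long in the frame of vblock between -0.075 and 0.02 m and linear speed of lens_long below 0.1 m/s), for 0.2 s.
At the end, for the whole second after the job is handed in: The long plain barrel lies at rest in the V-block on both flanks (axis within 4 mm sideways and 5 mm in height of its seat, within about 10 degrees of the V), its end within 4 mm of the back stop; the other two barrels are within 30 mm of where they were (y of lens_long in the frame of vblock between -0.004 and 0.004 m and z of lens_long in the frame of vblock between 0.05 and 0.06 m and angle between the x axis of lens_long and the x axis of vblock, either way round below 0.17 rad and x of lens_long in the frame of vblock between 0.021 and 0.028 m and linear speed of lens_long below 0.02 m/s and distance of each of lens_short, lens_flanged from where it was at the start of the episode below 0.03 m); the robot touches nothing.
It fails at once if another barrel is displaced by more than 40 mm (distance of any of lens_short, lens_flanged from where it was at the start of the episode above 0.04 m).
It fails at once if the barrel is dropped or rammed into the V-block (over 100 N) (contact force between lens_long and vblock above 100 N).
It also fails if it takes over 48 s, if anything falls off the work surface, if the arm or the gripper's body presses on something with over 40 N, if the wrist force passes 120 N, or if a joint passes its speed limit or range.

## Working session

There is one attempt and no reset: what is moved stays moved. The work goes in short steps, Python scripts to look and compute and a tool call to move; the robot and the scene stay as the last step left them, time stands still between calls to the robot, and variables do not carry over. Pictures are saved under pics/ and viewed, about 8 in all and at most 12, crops included, and the job is handed in when it is done.

Besides the shell and the picture viewer there is one more tool, called by a JSON object that holds its "name" and its "arguments". jog_arm: Moves the arm, as the interface text tells. Its arguments: {"type":"object","properties":{"series":{"type":"array"}},"required":["series"]}

```bash
mkdir -p pics
cat > h.py <<'E'
from cell import *
import numpy as np, cv2
def grab(n):
    d=get_image(n); np.savez(f'{n}.npz',**d); return d
def pts(d):
    # world point per pixel (ignores distortion unless given)
    h,w=d['range_z'].shape; f=h/2/np.tan(np.radians(float(d['fovy']))/2)
    v,u=np.mgrid[:h,:w]; z=d['range_z']
    c=np.stack([(u-d['cx'])/f*z,-(v-d['cy'])/f*z,-z,np.ones_like(z)],-1)
    P=(c@np.array(d['cam_to_world']).T)[...,:3]; P[z==0]=np.nan; return P
E
python3 - <<'E'
from h import *
s=read_state(); print(s)
ims=[]
for n in('scene','side'):
    d=grab(n); print({k:v for k,v in d.items() if k not in('img','range_z')})
    cv2.imwrite(f'pics/{n}0.png',d['img'][...,::-1])
E
```

```text
{'clock': 0.0, 'qpos': array([-0.06579841,  0.62933403,  0.03843048,  1.51837402, -0.02702892,
        0.99632153, -0.02004157]), 'qd': array([ 0.00022736, -0.00044226, -0.00025161, -0.00118626, -0.00053114,
       -0.00154249,  0.00207766]), 'tau': array([-1.11932164e-03, -5.63405585e+01,  1.22606792e+00, -1.93450052e+01,
        1.09587883e-02,  1.05136272e-02, -8.84369996e-06]), 'eef_pos': array([6.49412087e+02, 4.27190533e-02, 2.55394754e+02]), 'tool_rot': array([-1.57385548,  1.5688766 ,  3.13848375]), 'force': array([-0.02752591,  0.90675226,  0.49469986]), 'torque': array([ 0.03693074, -0.00839495, -0.04045249]), 'width': 85.49816207273962}
{'fovy': 52.536067442941246, 'cx': 261.6531931167011, 'cy': 191.67535713351887, 'cam_to_world': array([[ 4.17156894e-01, -7.26135400e-01,  5.46541405e-01,
         1.00712625e+03],
       [ 9.08824930e-01,  3.30536141e-01, -2.54525257e-01,
        -3.07086891e+02],
       [ 4.16811198e-03,  6.02887420e-01,  7.97815384e-01,
         8.90394257e+02],
       [ 0.00000000e+00,  0.00000000e+00,  0.00000000e+00,
         1.00000000e+00]])}
{'fovy': 50.971773264013386, 'cx': 256.51592525087625, 'cy': 191.66096766302377, 'cam_to_world': array([[ 8.16009398e-01,  3.53929522e-01, -4.57014832e-01,
         5.39109499e+01],
       [-5.77892418e-01,  4.81729197e-01, -6.58769560e-01,
        -6.42007813e+02],
       [-1.30006076e-02,  8.01667559e-01,  5.97628739e-01,
         5.91177670e+02],
       [ 0.00000000e+00,  0.00000000e+00,  0.00000000e+00,
         1.00000000e+00]])}
```

View pics/scene0.png

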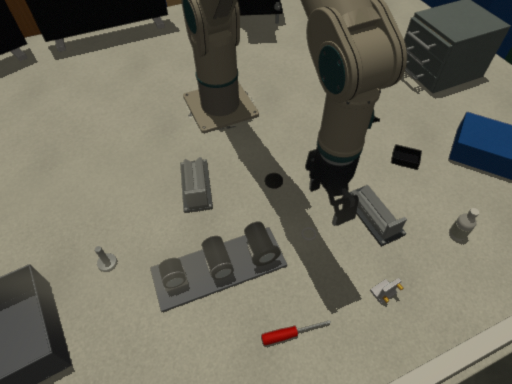

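View pics/side0.png

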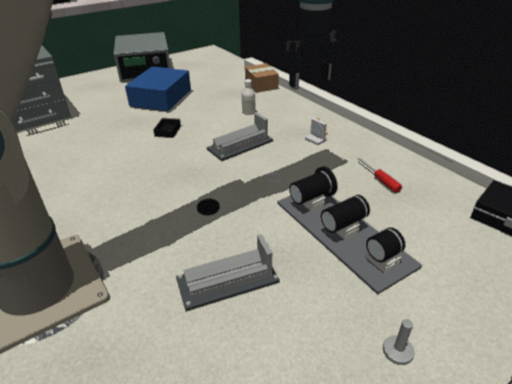

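The target V-block is at about (380,212) in the scene view, or (240,137) in the side view, the farther to +y of the two. The rack shows the short barrel at (173,272), a middle one at (217,257) and a probably flanged one at (262,243). I'll check these against depth and zoom in.

```bash
cat > m.py <<'E'
from h import *
D={n:dict(np.load(f'{n}.npz')) for n in('scene','side')}
P=[pts(D[n]) for n in D]
for n,p in zip(D,P):
    t=p[...,2]; m=np.isfinite(t)&(abs(t)<8)&(p[...,0]>350)&(p[...,0]<850)&(abs(p[...,1])<350); print(n,'table z',np.median(t[m]))
A=np.concatenate([p.reshape(-1,3) for p in P]); src=np.concatenate([np.full(p.shape[0]*p.shape[1],i) for i,p in enumerate(P)])
k=np.isfinite(A).all(1); A=A[k]; src=src[k]
np.savez('A.npz',A=A,src=src)
# top-view height map, 1mm/px: x 400..850 down, y 330..-330 right
def hm(x0,x1,y0,y1,s,sel=None):
    B=A if sel is None else A[src==sel]
    q=B[(B[:,0]>x0)&(B[:,0]<x1)&(B[:,1]>y0)&(B[:,1]<y1)&(B[:,2]>-10)&(B[:,2]<130)]
    H=np.zeros((int((x1-x0)/s)+1,int((y1-y0)/s)+1))
    np.maximum.at(H,(((x1-q[:,0])/s).astype(int),((y1-q[:,1])/s).astype(int)),q[:,2]); return H
H=[hm(400,850,-330,270,2,i) for i in(0,1)]
I=np.vstack([cv2.applyColorMap(np.clip(h*2.5,0,255).astype(np.uint8),cv2.COLORMAP_JET) for h in H])
I=cv2.resize(np.hstack([I[:226],I[226:]]),None,fx=1.3,fy=1.3,interpolation=cv2.INTER_NEAREST)
cv2.imwrite('pics/hm.png',I); print(I.shape)
c=np.hstack([cv2.resize(D['scene']['img'][215:315,145:295],(400,267),interpolation=2),cv2.resize(D['side']['img'][160:280,270:430],(400,300),interpolation=2)[:267]])
cv2.imwrite('pics/both.png',np.vstack([cv2.resize(I,(800,310)),c[...,::-1]]))
E
python3 m.py
```

```text
scene table z 0.2868495118809733
side table z 1.4123917865045996
(294, 783, 3)
```

View pics/both.png

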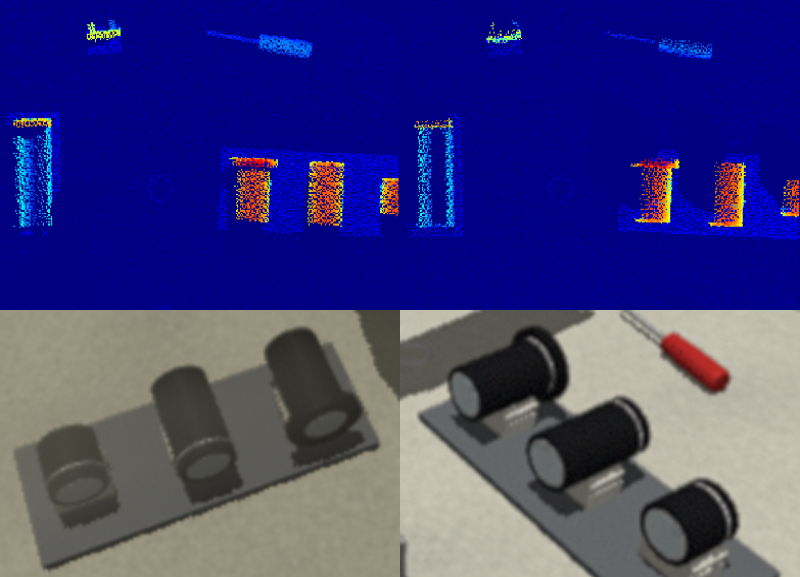

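The middle barrel (long, no flange) is lens_long, near (568,-219). The target V-block is near (590,220) with its stop toward +x. Now fitting both precisely.

```bash
cat > fit.py <<'E'
from h import *
from scipy.optimize import least_squares
z=np.load('A.npz'); A,src=z['A'],z['src']
def cyl(B,r=26,zfix=None):
    B=B[B[:,2]>42]
    f=lambda p:np.hypot((-np.sin(p[2])*(B[:,0]-570)+np.cos(p[2])*(B[:,1]-p[0])),B[:,2]-p[1])-r
    q=least_squares(f,[np.median(B[:,1]),55,0],loss='soft_l1',f_scale=1.5).x
    c,s=np.cos(q[2]),np.sin(q[2]); t=(B[:,0]-570)*c+(B[:,1]-q[0])*s
    rad=f(q); t=t[abs(rad)<3]; return q,np.percentile(t,[0.5,2,98,99.5]),len(B)
for i in(0,1,None):
    B=A if i is None else A[src==i]
    b=B[(abs(B[:,1]+219)<40)&(B[:,0]>500)&(B[:,0]<640)]
    print('long',i,cyl(b))
    v=B[(abs(B[:,1]-220)<50)&(B[:,0]>480)&(B[:,0]<720)]
    pl=v[(v[:,2]>4)&(v[:,2]<15)]; top=v[(v[:,2]>36)&(v[:,2]<43)]; st=v[v[:,2]>50]; al=v[v[:,2]>5]
    for n,g in(('all',al),('top',top),('stop',st)):
        if len(g)>5: 
            r=cv2.minAreaRect(g[:,:2].astype(np.float32)); print(' ',n,len(g),[np.round(a,2) for a in r], np.percentile(g[:,0],[2,98]).round(1),np.percentile(g[:,2],98).round(1))
E
python3 fit.py
```

```text
long 0 (array([-2.19473434e+02,  5.46556965e+01, -4.86882466e-02]), array([-46.31707375, -45.42572898,  42.58935778,  43.42670733]), 871)
  all 1630 [array([593.6 , 214.72]), array([190.36,  80.05]), np.float64(4.8)] [522.1 684.6] 72.8
  top 271 [array([598.56, 219.36]), array([155.42,  54.47]), np.float64(2.35)] [525.9 675.9] 42.6
  stop 148 [array([671.46, 221.11]), array([10.72, 54.97]), np.float64(2.4)] [666.2 676.8] 74.6
long 1 (array([-2.20059769e+02,  5.57615144e+01, -5.01226789e-02]), array([-47.8027775 , -47.24810342,  40.71584479,  42.51961431]), 1142)
  all 1445 [array([608.96, 218.84]), array([208.02,  84.39]), np.float64(0.8)] [507.9 675.1] 72.7
  top 254 [array([597.09, 217.44]), array([153.97,  54.62]), np.float64(2.44)] [522.8 667.6] 42.6
  stop 129 [array([669.24, 219.72]), array([12.77, 55.98]), np.float64(4.7)] [664.5 676.3] 75.8
long None (array([-2.19944117e+02,  5.52443144e+01, -4.95056735e-02]), array([-47.77607908, -46.69228234,  41.92589678,  43.13913607]), 2013)
  all 3075 [array([604.57, 218.89]), array([216.73,  84.41]), np.float64(0.88)] [510.3 682.7] 72.8
  top 525 [array([598.21, 218.41]), array([156.21,  56.34]), np.float64(2.35)] [524.1 675.5] 42.6
  stop 277 [array([669.71, 219.99]), array([13.97, 57.06]), np.float64(1.77)] [664.8 676.7] 75.2
```

```bash
cat > go.py <<'E'
from h import *
from scipy.spatial.transform import Rotation as R
import sys
def Rt(yaw): # tool x down, tool y = (-sin,cos) or opposite, chosen as nearest
    c,s=np.cos(yaw),np.sin(yaw); x=np.array([0,0,-1.]); y=np.array([-s,c,0]); 
    M=np.c_[x,y,np.cross(x,y)]; N=np.c_[x,-y,np.cross(x,-y)]; cur=R.from_euler('xyz',read_state()['tool_rot'])
    return min((R.from_matrix(M),R.from_matrix(N)),key=lambda q:(cur.inv()*q).magnitude())
if __name__=='__main__':
    s=read_state(); cur=R.from_euler('xyz',s['tool_rot']); t=np.array(list(map(float,sys.argv[1:4]))); T=Rt(np.radians(float(sys.argv[4])))
    print('axes',cur.as_matrix().round(3).tolist()); print('turn',np.degrees((cur.inv()*T).as_rotvec()).round(2),'shift after turn',T.inv().apply(t-s['eef_pos']).round(1),'F',s['force'].round(1),'w',round(s['width'],1),'t',s['clock'])
E
python3 go.py 567.5 -219.8 160 -2.84
python3 - <<'E'
from h import *
z=np.load('A.npz');A,src=z['A'],z['src']
from scipy.optimize import least_squares
for i in(0,1):
    B=A[src==i]; v=B[(abs(B[:,1]-219)<34)&(B[:,0]>525)&(B[:,0]<660)&(B[:,2]>18)&(B[:,2]<36)]
    # flanks: z = z0+|lat|, apex at 40-21.5=18.5
    f=lambda p:(v[:,2]-p[2]-abs(-np.sin(p[1])*(v[:,0]-595)+np.cos(p[1])*(v[:,1]-p[0])))
    q=least_squares(f,[218,.04,18.5],loss='soft_l1',f_scale=1.5);print(len(v),q.x,np.degrees(q.x[1]),np.median(abs(q.fun)))
    c,s_=np.cos(q.x[1]),np.sin(q.x[1])
    st=B[(abs(B[:,1]-220)<25)&(B[:,0]>650)&(B[:,0]<690)&(B[:,2]>48)&(B[:,2]<68)]
    tt=(st[:,0]-595)*c+(st[:,1]-q.x[0])*s_; print('stop along',np.percentile(tt,[2,20,50,80,98]).round(1),len(tt))
E
```

```text
axes [[-0.002, 1.0, -0.0], [-0.0, -0.0, -1.0], [-1.0, -0.002, 0.0]]
turn [-8.716e+01 -7.000e-02  8.000e-02] shift after turn [  95.5 -223.6  -71. ] F [0.1 0.8 0. ] w 85.5 t 0.1
628 [2.13572097e+02 1.67323681e-02 1.08154987e+01] 0.9586940719991033 2.9320076582836325
stop along [72.1 79.6 80.6 81.2 81.8] 66
475 [2.10863742e+02 1.99636668e-02 1.00877534e+01] 1.1438338531155001 3.0364124356682556
stop along [69.9 70.8 71.9 72.8 81.1] 73
```

{"name": "jog_arm", "arguments": {"series": [[[0,0,0],[0,-10,27],-1],[[0,0,0],[0,-10,27],-1],[[0,0,0],[0,-10,27],-1],[[0,0,0],[0,-10,27],-1],[[0,0,0],[0,-10,27],-1],[[0,0,0],[0,-10,27],-1],[[0,0,0],[0,-10,27],-1],[[0,0,0],[0,-10,27],-1]]}}

```text
clock: 1.1
eef_pos: [569.4, -216.8, 255.9]
tool_rot: [-1.935, 1.57, 2.778]
force: [-0.1, -1.4, 0.3]
width: 85.3
```

{"name": "jog_arm", "arguments": {"series": [[[-10.7,0,0],[0,0,0],-1],[[-10.7,0,0],[0,0,0],-1],[[-10.7,0,0],[0,0,0],-1],[[-10.7,0,0],[0,0,0],-1],[[-10.7,0,0],[0,0,0],-1],[[-10.7,0,0],[0,0,0],-1],[[-10.7,0,0],[0,0,0],-1],[[-10.7,0,0],[0,0,0],-1]]}}

```text
clock: 2.1
eef_pos: [569.6, -216.0, 255.8]
tool_rot: [2.955, 1.57, 2.884]
force: [0.8, 0.1, 0.1]
width: 85.1
```

```bash
python3 go.py 567.5 -219.8 66 -2.84
python3 - <<'E'
from h import *
d=grab('wrist'); cv2.imwrite('pics/w1.png',d['img'][...,::-1])
from fit import cyl
P=pts(d).reshape(-1,3); P=P[np.isfinite(P).all(1)]
b=P[(abs(P[:,1]+219)<32)&(P[:,0]>500)&(P[:,0]<640)&(P[:,2]<90)]; print('WRIST',cyl(b))
E
```

```text
axes [[-0.001, 0.071, 0.997], [0.0, 0.997, -0.071], [-1.0, 0.0, -0.001]]
turn [-1.22 -0.06 -0.01] shift after turn [189.8  -3.9  -1.9] F [0.8 0.1 0.1] w 85.1 t 2.1
long 0 (array([-2.19473434e+02,  5.46556965e+01, -4.86882466e-02]), array([-46.31707375, -45.42572898,  42.58935778,  43.42670733]), 871)
  all 1630 [array([593.6 , 214.72]), array([190.36,  80.05]), np.float64(4.8)] [522.1 684.6] 72.8
  top 271 [array([598.56, 219.36]), array([155.42,  54.47]), np.float64(2.35)] [525.9 675.9] 42.6
  stop 148 [array([671.46, 221.11]), array([10.72, 54.97]), np.float64(2.4)] [666.2 676.8] 74.6
long 1 (array([-2.20059769e+02,  5.57615144e+01, -5.01226789e-02]), array([-47.8027775 , -47.24810342,  40.71584479,  42.51961431]), 1142)
  all 1445 [array([608.96, 218.84]), array([208.02,  84.39]), np.float64(0.8)] [507.9 675.1] 72.7
  top 254 [array([597.09, 217.44]), array([153.97,  54.62]), np.float64(2.44)] [522.8 667.6] 42.6
  stop 129 [array([669.24, 219.72]), array([12.77, 55.98]), np.float64(4.7)] [664.5 676.3] 75.8
long None (array([-2.19944117e+02,  5.52443144e+01, -4.95056735e-02]), array([-47.77607908, -46.69228234,  41.92589678,  43.13913607]), 2013)
  all 3075 [array([604.57, 218.89]), array([216.73,  84.41]), np.float64(0.88)] [510.3 682.7] 72.8
  top 525 [array([598.21, 218.41]), array([156.21,  56.34]), np.float64(2.35)] [524.1 675.5] 42.6
  stop 277 [array([669.71, 219.99]), array([13.97, 57.06]), np.float64(1.77)] [664.8 676.7] 75.2
WRIST (array([-2.21437248e+02,  5.41796849e+01, -5.03023873e-02]), array([-47.09510203, -45.71679087,  40.48243824,  41.97241688]), 3637)
```

{"name": "jog_arm", "arguments": {"series": [[[-1.2,0,0],[20,-4.5,-2],-1],[[0,0,0],[25,0,0],-1],[[0,0,0],[25,0,0],-1],[[0,0,0],[25,0,0],-1],[[0,0,0],[20,0,0],-1],[[0,0,0],[15,0,0],-1],[[0,0,0],[10,0,0],-1],[[0,0,0],[0,0,0],-1]]}}

```text
clock: 3.15
eef_pos: [567.4, -220.2, 115.8]
tool_rot: [2.9, 1.57, 2.844]
force: [-1.3, 0.7, 0.6]
width: 85.3
```

{"name": "jog_arm", "arguments": {"series": [[[0,0,0],[12,0,0],-1],[[0,0,0],[12,0,0],-1],[[0,0,0],[10,0,0],-1],[[0,0,0],[8,0,0],-1],[[0,0,0],[6,0,0],-1],[[0,0,0],[0,0,0],-1],[[0,0,0],[0,0,0],-1]]}}

```text
clock: 4.03
eef_pos: [567.9, -220.3, 68.5]
tool_rot: [-0.1, 1.57, -0.156]
force: [-0.6, 0.2, -0.1]
width: 85.5
```

```bash
python3 go.py 567.5 -220.5 66 -2.84
python3 - <<'E'
from h import *
d=grab('side'); cv2.imwrite('pics/s1.png',cv2.resize(d['img'][130:290,240:440,::-1],None,fx=3,fy=3,interpolation=2))
E
```

```text
axes [[0.001, 0.056, 0.998], [-0.0, 0.998, -0.056], [-1.0, -0.0, 0.001]]
turn [-0.36  0.03  0.  ] shift after turn [ 2.5 -0.2 -0.4] F [-0.6  0.2 -0.1] w 85.5 t 4.025
```

View pics/s1.png

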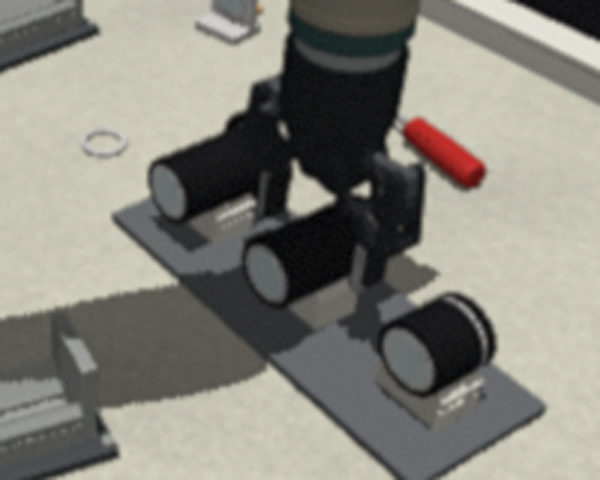

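The fingers straddle the long barrel cleanly at about (330,240) in the crop, and the neighbours are clear. Closing now, then a small lift.

{"name": "jog_arm", "arguments": {"series": [[[0,0,0],[0,0,0],1],[[0,0,0],[0,0,0],1],[[0,0,0],[0,0,0],1],[[0,0,0],[0,0,0],1],[[0,0,0],[0,0,0],1],[[0,0,0],[0,0,0],1],[[0,0,0],[0,0,0],1],[[0,0,0],[0,0,0],1]]}}

```text
clock: 5.08
eef_pos: [567.8, -220.8, 69.1]
tool_rot: [-0.936, 1.57, -0.992]
force: [-1.5, 0.2, 5.3]
width: 50.0
```

{"name": "jog_arm", "arguments": {"series": [[[0,0,0],[-5,0,0],1],[[0,0,0],[-10,0,0],1],[[0,0,0],[-15,0,0],1],[[0,0,0],[-15,0,0],1],[[0,0,0],[-15,0,0],1],[[0,0,0],[-15,0,0],1],[[0,0,0],[-5,0,0],1],[[0,0,0],[0,0,0],1]]}}

```text
clock: 6.08
eef_pos: [567.7, -220.4, 148.7]
tool_rot: [-0.361, 1.57, -0.417]
force: [0.1, 0.4, -2.6]
width: 50.1
```

```bash
python3 go.py 576 217.3 150 2.4
python3 - <<'E'
from h import *
from fit import cyl
for n in('scene','side'):
    d=grab(n);P=pts(d).reshape(-1,3); P=P[np.isfinite(P).all(1)]
    b=P[(abs(P[:,1]+220)<27)&(P[:,0]>510)&(P[:,0]<545)&(P[:,2]<170)&(P[:,2]>118)]
    if len(b): print('HELD',n,len(b),b[:,2].max(),np.percentile(b[:,0],[1,99]))
d=dict(np.load('side.npz')); cv2.imwrite('pics/s2.png',cv2.resize(d['img'][80:290,240:440,::-1],None,fx=2.8,fy=2.8,interpolation=2))
E
```

```text
axes [[0.0, 0.056, 0.998], [-0.0, 0.998, -0.056], [-1.0, -0.0, 0.0]]
turn [-5.61  0.03  0.01] shift after turn [ -1.3 437.   26.6] F [ 0.1  0.4 -2.6] w 50.1 t 6.075
long 0 (array([-2.19473434e+02,  5.46556965e+01, -4.86882466e-02]), array([-46.31707375, -45.42572898,  42.58935778,  43.42670733]), 871)
  all 1630 [array([593.6 , 214.72]), array([190.36,  80.05]), np.float64(4.8)] [522.1 684.6] 72.8
  top 271 [array([598.56, 219.36]), array([155.42,  54.47]), np.float64(2.35)] [525.9 675.9] 42.6
  stop 148 [array([671.46, 221.11]), array([10.72, 54.97]), np.float64(2.4)] [666.2 676.8] 74.6
long 1 (array([-2.20059769e+02,  5.57615144e+01, -5.01226789e-02]), array([-47.8027775 , -47.24810342,  40.71584479,  42.51961431]), 1142)
  all 1445 [array([608.96, 218.84]), array([208.02,  84.39]), np.float64(0.8)] [507.9 675.1] 72.7
  top 254 [array([597.09, 217.44]), array([153.97,  54.62]), np.float64(2.44)] [522.8 667.6] 42.6
  stop 129 [array([669.24, 219.72]), array([12.77, 55.98]), np.float64(4.7)] [664.5 676.3] 75.8
long None (array([-2.19944117e+02,  5.52443144e+01, -4.95056735e-02]), array([-47.77607908, -46.69228234,  41.92589678,  43.13913607]), 2013)
  all 3075 [array([604.57, 218.89]), array([216.73,  84.41]), np.float64(0.88)] [510.3 682.7] 72.8
  top 525 [array([598.21, 218.41]), array([156.21,  56.34]), np.float64(2.35)] [524.1 675.5] 42.6
  stop 277 [array([669.71, 219.99]), array([13.97, 57.06]), np.float64(1.77)] [664.8 676.7] 75.2
HELD side 560 162.5649998962876 [520.65027139 544.52553446]
```

View pics/s2.png

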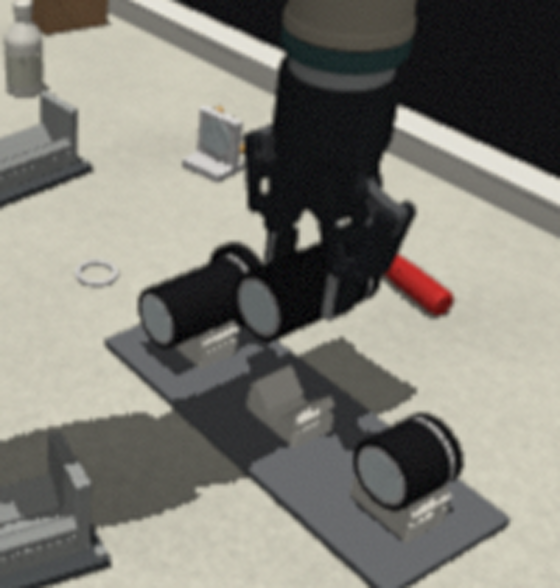

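The barrel is held level at about (300,300), the saddle is empty and the neighbours haven't moved. Carrying it to above the V.

{"name": "jog_arm", "arguments": {"series": [[[-5.6,0,0],[0,0,0],1],[[0,0,0],[0,15,2],1],[[0,0,0],[0,30,3],1],[[0,0,0],[0,35,3],1],[[0,0,0],[0,35,3],1],[[0,0,0],[0,35,3],1],[[0,0,0],[0,35,3],1],[[0,0,0],[0,35,3],1]]}}

```text
clock: 7.18
eef_pos: [578.0, 3.0, 148.0]
tool_rot: [2.167, 1.57, 2.208]
force: [0.2, 0.4, -1.9]
width: 49.8
```

{"name": "jog_arm", "arguments": {"series": [[[0,0,0],[0,35,3],1],[[0,0,0],[0,35,3],1],[[0,0,0],[0,35,3],1],[[0,0,0],[0,35,3],1],[[0,0,0],[0,30,3],1],[[0,0,0],[0,25,3],1],[[0,0,0],[0,15,3],1],[[0,0,0],[0,0,0],1]]}}

```text
clock: 8.18
eef_pos: [590.1, 212.8, 148.1]
tool_rot: [2.063, 1.57, 2.107]
force: [0.2, -0.7, -2.3]
width: 50.2
```

```bash
python3 go.py 593 218.2 150 2.4
python3 - <<'E'
from h import *
for n in('scene','side'):
    d=grab(n)
d=dict(np.load('side.npz')); s=dict(np.load('scene.npz'))
a=cv2.resize(d['img'][40:180,180:320],(400,400),interpolation=2); b=cv2.resize(s['img'][130:270,320:460],(400,400),interpolation=2)
cv2.imwrite('pics/s3.png',np.hstack([a,b])[...,::-1])
E
```

```text
axes [[-0.0, -0.044, 0.999], [0.001, 0.999, 0.044], [-1.0, 0.001, -0.0]]
turn [ 0.1  -0.02 -0.04] shift after turn [-1.9  5.2  3.2] F [ 0.2 -0.7 -2.3] w 50.2 t 8.175
```

View pics/s3.png

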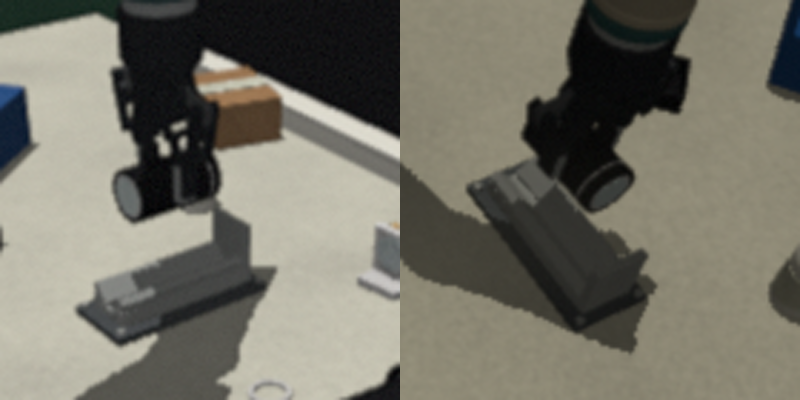

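The barrel is over the V with its stop end clear. It needs about 5 mm of lateral correction, then the descent.

{"name": "jog_arm", "arguments": {"series": [[[0,0,0],[0,5,3],1],[[0,0,0],[12,0,0],1],[[0,0,0],[15,0,0],1],[[0,0,0],[15,0,0],1],[[0,0,0],[13,0,0],1],[[0,0,0],[10,0,0],1],[[0,0,0],[5,0,0],1],[[0,0,0],[0,0,0],1]]}}

```text
clock: 9.28
eef_pos: [593.4, 216.2, 78.1]
tool_rot: [-2.879, 1.571, -2.837]
force: [0.3, 0.8, -1.0]
width: 50.0
```

```bash
python3 go.py 593 218.2 69 2.4
```

```text
axes [[-0.0, -0.042, 0.999], [-0.0, 0.999, 0.042], [-1.0, -0.0, -0.0]]
turn [ 0.01 -0.01  0.  ] shift after turn [ 9.1  2.  -0.3] F [ 0.3  0.8 -1. ] w 50.0 t 9.275
```

{"name": "jog_arm", "arguments": {"series": [[[0,0,0],[0,2,0],1],[[0,0,0],[2,0,0],1],[[0,0,0],[2,0,0],1],[[0,0,0],[1.5,0,0],1],[[0,0,0],[0,0,0],1]]}}

```text
clock: 9.9
eef_pos: [593.2, 218.1, 72.6]
tool_rot: [-2.765, 1.57, -2.723]
force: [0.3, 0.9, -1.8]
width: 50.3
```

{"name": "jog_arm", "arguments": {"series": [[[0,0,0],[1,0,0],1],[[0,0,0],[1,0,0],1],[[0,0,0],[0,0,0],1]]}}

```text
clock: 10.28
eef_pos: [593.4, 218.5, 71.0]
tool_rot: [1.041, 1.57, 1.083]
force: [0.0, 0.8, -0.7]
width: 50.0
```

{"name": "jog_arm", "arguments": {"series": [[[0,0,0],[0.7,0,0],1],[[0,0,0],[0.7,0,0],1],[[0,0,0],[0,0,0],1]]}}

```text
clock: 10.65
eef_pos: [593.6, 219.0, 70.0]
tool_rot: [0.88, 1.569, 0.922]
force: [0.0, 2.1, 5.1]
width: 50.1
```

{"name": "jog_arm", "arguments": {"series": [[[0,0,0],[0.7,0,0],1],[[0,0,0],[0,0,0],1]]}}

```text
clock: 10.9
eef_pos: [593.7, 219.0, 70.0]
tool_rot: [0.74, 1.569, 0.781]
force: [-2.6, 1.4, 9.2]
width: 50.4
```

Contact at about 9 N. Pressing half a millimetre more, then letting go so the barrel settles, with a look at how it lies.

{"name": "jog_arm", "arguments": {"series": [[[0,0,0],[0.5,0,0],1],[[0,0,0],[0,0,0],1],[[0,0,0],[0,0,0],-0.4],[[0,0,0],[0,0,0],-0.4],[[0,0,0],[0,0,0],-0.4],[[0,0,0],[0,0,0],-0.4],[[0,0,0],[0,0,0],-0.4]]}}

```text
clock: 11.78
eef_pos: [593.3, 218.1, 68.1]
tool_rot: [-2.783, 1.571, -2.741]
force: [-1.0, -0.6, -0.4]
width: 59.7
```

```bash
python3 go.py 593 218.2 69 2.4
sed -i 's/^for i in(0,1,None)/for i in()/' fit.py
python3 - <<'E'
from h import *
from fit import cyl
for n in('scene','side'):
    d=grab(n);P=pts(d).reshape(-1,3); P=P[np.isfinite(P).all(1)]
    b=P[(abs(P[:,1]-218)<27)&(P[:,0]>535)&(P[:,0]<575)&(P[:,2]<84)]
    print(n,cyl(b))
d=dict(np.load('side.npz')); s=dict(np.load('scene.npz'))
a=cv2.resize(d['img'][60:180,180:300],(400,400),interpolation=2); b=cv2.resize(s['img'][140:260,320:440],(400,400),interpolation=2)
cv2.imwrite('pics/s4.png',np.hstack([a,b])[...,::-1])
E
```

```text
axes [[-0.0, -0.042, 0.999], [-0.0, 0.999, 0.042], [-1.0, -0.0, -0.0]]
turn [-0.   -0.01  0.  ] shift after turn [-0.9  0.1 -0.3] F [-1.  -0.6 -0.4] w 59.7 t 11.775
scene (array([208.22156714,  55.51738555,  -0.33341332]), array([-26.98072224, -26.8316208 ,  -4.16532704,  -3.6061068 ]), 3)
side (array([ 2.19959977e+02,  5.57068264e+01, -5.24150743e-03]), array([-24.41634295, -21.93579303,   4.84035772,   5.06083368]), 251)
```

View pics/s4.png

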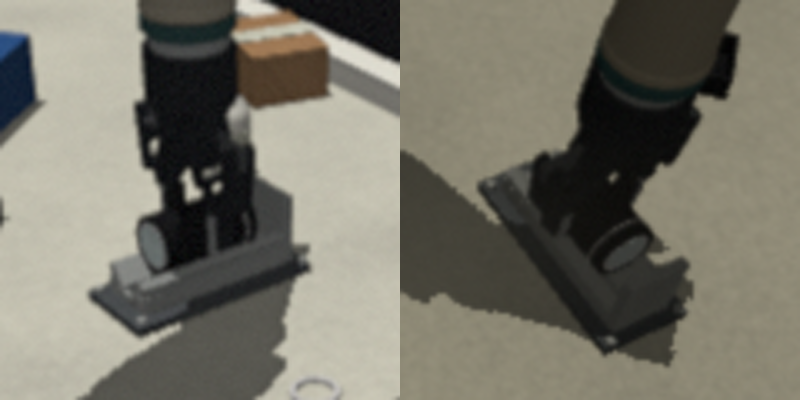

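The barrel is seated (side fit gives axis height 55.7 mm), released, with a clear gap to the stop. Next: shift the jaw centre +1 mm and up 1 mm, regrip, and slide.

{"name": "jog_arm", "arguments": {"series": [[[0,0,0],[-1,1,0],-0.4],[[0,0,0],[0,0,0],-0.4],[[0,0,0],[0,0,0],1],[[0,0,0],[0,0,0],1],[[0,0,0],[0,0,0],1],[[0,0,0],[0,0,0],1]]}}

```text
clock: 12.62
eef_pos: [593.4, 219.5, 69.9]
tool_rot: [0.826, 1.57, 0.867]
force: [-2.5, 0.5, 5.4]
width: 50.5
```

{"name": "jog_arm", "arguments": {"series": [[[0,0,0],[0,0,2],1],[[0,0,0],[0,0,2],1],[[0,0,0],[0,0,2],1],[[0,0,0],[0,0,0],1]]}}

```text
clock: 13.12
eef_pos: [593.9, 219.5, 69.8]
tool_rot: [-2.935, 1.561, -2.893]
force: [-12.3, -1.3, 17.1]
width: 49.9
```

{"name": "jog_arm", "arguments": {"series": [[[0,0,0],[-1,0,0],1],[[0,0,0],[0,0,0],1]]}}

```text
clock: 13.38
eef_pos: [599.2, 219.6, 70.0]
tool_rot: [1.642, 1.57, 1.684]
force: [-1.3, 0.8, 0.2]
width: 50.1
```

{"name": "jog_arm", "arguments": {"series": [[[0,0,0],[0,0,2.5],1],[[0,0,0],[0,0,2.5],1],[[0,0,0],[0,0,2.5],1],[[0,0,0],[0,0,2.5],1],[[0,0,0],[0,0,2.5],1],[[0,0,0],[0,0,2.5],1],[[0,0,0],[0,0,0],1]]}}

```text
clock: 14.25
eef_pos: [614.8, 219.8, 70.2]
tool_rot: [-0.159, 1.57, -0.117]
force: [0.2, 0.3, -1.7]
width: 50.1
```

{"name": "jog_arm", "arguments": {"series": [[[0,0,0],[0,0,1],1],[[0,0,0],[0,0,1],1],[[0,0,0],[0,0,0],1]]}}

```text
clock: 14.62
eef_pos: [616.4, 220.0, 70.2]
tool_rot: [-0.671, 1.571, -0.629]
force: [0.4, -0.8, -3.2]
width: 50.1
```

{"name": "jog_arm", "arguments": {"series": [[[0,0,0],[0.4,0,0],1],[[0,0,0],[0,0,1],1],[[0,0,0],[0,0,1],1],[[0,0,0],[0,0,0],1]]}}

```text
clock: 15.12
eef_pos: [617.6, 220.1, 69.9]
tool_rot: [-2.791, 1.569, -2.749]
force: [-4.3, -1.2, 3.0]
width: 50.1
```

{"name": "jog_arm", "arguments": {"series": [[[0,0,0],[0,0,1],1],[[0,0,0],[0,0,1],1],[[0,0,0],[0,0,0],1]]}}

```text
clock: 15.5
eef_pos: [619.8, 220.1, 69.9]
tool_rot: [-2.728, 1.57, -2.686]
force: [-4.5, -1.7, 4.3]
width: 50.3
```

Still sliding at about 4.5 N. Continuing toward the stop.

{"name": "jog_arm", "arguments": {"series": [[[0,0,0],[0,0,1],1],[[0,0,0],[0,0,1],1],[[0,0,0],[0,0,0],1]]}}

```text
clock: 15.88
eef_pos: [620.5, 220.1, 69.9]
tool_rot: [-2.867, 1.567, -2.825]
force: [-8.3, -1.6, 6.9]
width: 50.0
```

{"name": "jog_arm", "arguments": {"series": [[[0,0,0],[0,0,1],1],[[0,0,0],[0,0,0],1]]}}

```text
clock: 16.12
eef_pos: [620.6, 220.2, 69.9]
tool_rot: [-2.882, 1.565, -2.84]
force: [-10.4, -3.1, 8.8]
width: 50.0
```

{"name": "jog_arm", "arguments": {"series": [[[0,0,0],[0,0,1],1],[[0,0,0],[0,0,0],1]]}}

```text
clock: 16.38
eef_pos: [620.6, 220.2, 69.9]
tool_rot: [-2.89, 1.563, -2.848]
force: [-12.3, -2.5, 10.6]
width: 49.9
```

{"name": "jog_arm", "arguments": {"series": [[[0,0,0],[-0.7,0,0],1],[[0,0,0],[0,0,0],1],[[0,0,0],[0,0,0],1]]}}

```text
clock: 16.75
eef_pos: [620.6, 220.2, 69.9]
tool_rot: [-2.913, 1.563, -2.871]
force: [-11.9, -2.4, 5.9]
width: 50.3
```

{"name": "jog_arm", "arguments": {"series": [[[0,0,0],[0,0,1.5],1],[[0,0,0],[0,0,1.5],1],[[0,0,0],[0,0,0],1]]}}

```text
clock: 17.12
eef_pos: [620.8, 220.2, 69.9]
tool_rot: [-2.916, 1.558, -2.874]
force: [-17.3, -2.4, 12.2]
width: 50.1
```

At 17 N with no advance and light normal load, this is most likely the stop. Opening, lifting clear and measuring.

{"name": "jog_arm", "arguments": {"series": [[[0,0,0],[0,0,0],-1],[[0,0,0],[0,0,0],-1],[[0,0,0],[0,0,0],-1],[[0,0,0],[0,0,0],-1],[[0,0,0],[0,0,0],-1],[[0,0,0],[-5,0,0],-1],[[0,0,0],[-15,0,0],-1],[[0,0,0],[-20,0,0],-1]]}}

```text
clock: 18.12
eef_pos: [627.3, 220.6, 111.8]
tool_rot: [0.766, 1.571, 0.808]
force: [-0.5, 0.2, -0.8]
width: 85.4
```

{"name": "jog_arm", "arguments": {"series": [[[0,0,0],[-30,0,-10],-1],[[0,0,0],[-30,0,-15],-1],[[0,0,0],[-30,0,-15],-1],[[0,0,0],[-30,0,-15],-1],[[0,0,0],[-20,0,-10],-1],[[0,0,0],[0,0,0],-1],[[0,0,0],[0,0,0],-1]]}}

```text
clock: 19.0
eef_pos: [562.4, 217.4, 249.9]
tool_rot: [-2.449, 1.57, -2.408]
force: [0.0, -0.2, -0.6]
width: 85.3
```

Run:
```python
from h import *
from fit import cyl
for n in('scene','side','wrist'):
    d=grab(n);P=pts(d).reshape(-1,3); P=P[np.isfinite(P).all(1)]
    b=P[(abs(P[:,1]-219)<27)&(P[:,0]>560)&(P[:,0]<664)&(P[:,2]<84)]
    print(n,cyl(b))
    st=P[(abs(P[:,1]-220)<25)&(P[:,0]>645)&(P[:,0]<695)&(P[:,2]>60)&(P[:,2]<80)]
    if len(st): print('  stop-ish x',np.percentile(st[:,0],[2,20,50,80,98]).round(1))
    for y in(-110,-330):
        c=P[(abs(P[:,1]-y)<27)&(P[:,0]>480)&(P[:,0]<640)&(P[:,2]<84)&(P[:,2]>42)]
        if len(c)>50: print('  nb',cyl(c)[0].round(2))
d=dict(np.load('side.npz')); s=dict(np.load('wrist.npz'))
a=cv2.resize(d['img'][80:180,190:290],(400,400),interpolation=2); b=cv2.resize(s['img'],(400,300))
b=np.vstack([b,np.zeros((100,400,3),np.uint8)])
cv2.imwrite('pics/s5.png',np.hstack([a,b])[...,::-1])
```

```text
scene (array([2.20619387e+02, 5.51096712e+01, 2.26247163e-02]), array([ 6.15994329,  7.61882834, 91.83683189, 93.5721315 ]), 662)
  stop-ish x [645.8 653.8 665.3 673.8 676.5]
  nb [-1.092e+02  5.491e+01 -4.000e-02]
  nb [-3.296e+02  5.441e+01 -5.000e-02]
side (array([2.19969443e+02, 5.62769613e+01, 1.70918665e-02]), array([ 4.85454711,  6.23436281, 91.72042674, 92.730025  ]), 574)
  stop-ish x [645.4 650.2 657.7 667.5 676.1]
  nb [-1.0978e+02  5.6100e+01 -5.0000e-02]
  nb [-3.3027e+02  5.5470e+01 -5.0000e-02]
wrist (array([2.18483549e+02, 5.41749898e+01, 2.01606974e-02]), array([ 5.78527838,  6.12027192, 92.16864988, 93.4132053 ]), 3415)
  stop-ish x [645.6 650.8 660.1 670.6 675.4]
```

View pics/s5.png

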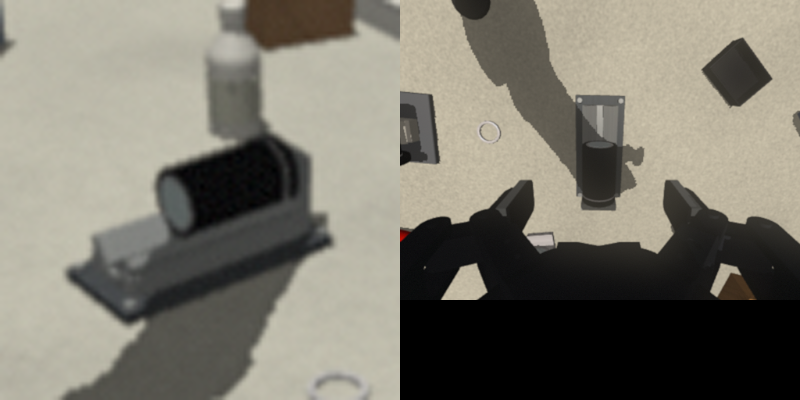

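Run:
```python
from h import *
c,s=np.cos(.0405),np.sin(.0405)
for n in('wrist','scene','side'):
    d=dict(np.load(n+'.npz'));P=pts(d).reshape(-1,3);P=P[np.isfinite(P).all(1)]
    y0={'wrist':218.5,'scene':220.6,'side':220}[n]
    t=(P[:,0]-570)*c+(P[:,1]-y0)*s; l=-(P[:,0]-570)*s+(P[:,1]-y0)*c
    for a,b in((-12,12),(-26,-12),(12,26)):
        k=(l>a)&(l<b)&(P[:,2]>0)
        print(n,a,[(e,int(np.median(P[k&(t>=e)&(t<e+2),2])) if (k&(t>=e)&(t<e+2)).any() else None) for e in range(86,114,2)])
w=dict(np.load('wrist.npz'))['img']; r=w[165:275,235:300]
S=dict(np.load('side.npz'))['img'][105:150,235:275]
cv2.imwrite('pics/s6.png',np.hstack([cv2.resize(r,(350,590),interpolation=2),cv2.resize(S,(440,590),interpolation=2)])[...,::-1])
```

```text
wrist -12 [(86, 79), (88, 79), (90, 79), (92, 79), (94, 79), (96, None), (98, 71), (100, 71), (102, 71), (104, 71), (106, None), (108, None), (110, None), (112, None)]
wrist -26 [(86, 74), (88, 73), (90, 75), (92, 75), (94, 71), (96, 71), (98, 71), (100, 71), (102, 71), (104, 71), (106, None), (108, None), (110, None), (112, None)]
wrist 12 [(86, 71), (88, 68), (90, 70), (92, 70), (94, 70), (96, 69), (98, 71), (100, 71), (102, 71), (104, 71), (106, None), (108, None), (110, None), (112, None)]
scene -12 [(86, 80), (88, 80), (90, 79), (92, 80), (94, 78), (96, 73), (98, 72), (100, 72), (102, 72), (104, 45), (106, 30), (108, 8), (110, 10), (112, 9)]
scene -26 [(86, 70), (88, 64), (90, 72), (92, 74), (94, 77), (96, 74), (98, 72), (100, 72), (102, 70), (104, 43), (106, 33), (108, 9), (110, 10), (112, 11)]
scene 12 [(86, 75), (88, None), (90, 74), (92, 73), (94, 73), (96, 71), (98, 72), (100, 72), (102, 73), (104, 52), (106, 21), (108, 11), (110, 11), (112, 8)]
side -12 [(86, 81), (88, 82), (90, 82), (92, 80), (94, 81), (96, None), (98, None), (100, None), (102, 73), (104, 72), (106, None), (108, None), (110, None), (112, None)]
side -26 [(86, 71), (88, 71), (90, 74), (92, 37), (94, 77), (96, 66), (98, None), (100, 73), (102, 18), (104, 61), (106, 11), (108, None), (110, None), (112, 11)]
side 12 [(86, None), (88, None), (90, None), (92, None), (94, None), (96, 74), (98, None), (100, None), (102, None), (104, 73), (106, None), (108, None), (110, None), (112, None)]
```

View pics/s6.png

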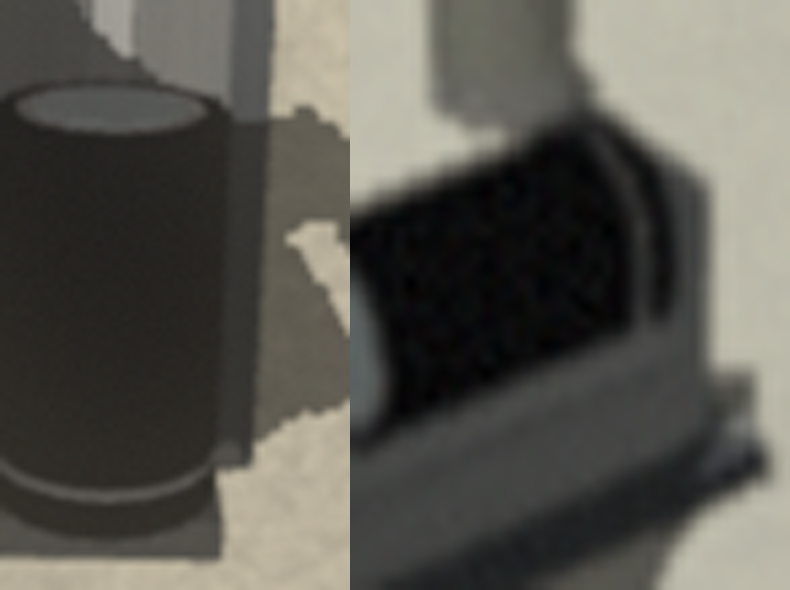

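The views show the barrel's end flush against the stop, with no gap in either picture. The depth profile runs straight from barrel to stop at about 96 mm along. Handing in.

```bash
python3 -c "
from cell import *
print(finish_job())"
```

```text
the job is handed in; nothing more can be done
None
```

The job is handed in. I took the long plain barrel (the middle one) from the rack and laid it in the left-hand V-block, roughly 25–28 mm short of the stop. I then let go of it, regripped it, and slid it along the V to the back stop. The arm was released and lifted clear after about 19 s on the robot's clock.

**At the stop:** the slide took about 4.5 N, and the barrel then stopped moving while the push rose to 17 N. During the slide it stuck once, because I was pressing it down, and moved again after I raised the gripper 1 mm. For a short stretch the gripper carried its weight, so it may have been lifted slightly there.

**Final checks:**
- **Seating:** the fitted axis height was 54.2, 55.1 and 56.3 mm from the three cameras, against 55 mm when seated. Its direction was about 1.2° off the V by my estimate.
- **Stop contact:** there was no visible gap at the stop, and the depth profile ran from barrel to stop without a break.
- **Sideways position:** the cameras disagreed by about 2 mm (218.5 to 220.6 mm), roughly the calibration error. I could not confirm it more closely than that.
- **Other barrels:** both were still on their saddles at the end and were never touched. I did not fit their positions at the start, so this is not a before-and-after measurement.

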